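# Refit the burner heads and caps of a gas hob

### The job

The two-burner gas hob has been washed: put its burners back together. Set each slotted burner head into the burner cup of its own size and lay the round cap of that size on top of it, so that every part sits level and fully home. Set the parts down gently, do not drop them (the enamel chips), and leave the sink plug, the gas lighter and the mug where they are; the pan grid stays off for now.

Things in the scene. Friction and masses are not known exactly. Their poses are not given: they have to be found in the camera images.
- hob: table-top gas hob, steel box 220 mm (its x) by 380 mm (its y), fixed; flat deck 70 mm above the worktop, edge bead 4 mm higher; two black knobs in front (-x). Origin: centre of its footprint on the worktop. The burner cups stand on the deck at x = 0, y = +95 and -95 mm; which is the large one varies. A wall cupboard overhangs beyond 570 mm ahead of the robot, 500 mm above the worktop
- burner_large: large burner cup on the hob: open upright aluminium cup 16 mm high, flared mouth 50 mm inside and 56 mm outside at the rim, narrowing to 44 mm inside from 9 mm height down; takes the spigot of the large head. Fixed to the hob. Origin: centre of the cup at deck level (70 mm above the worktop), z up
- burner_small: small burner cup on the hob: the same shape, 16 mm high, flared mouth 34 mm inside and 40 mm outside at the rim, narrowing to 28 mm inside. Fixed to the hob. Origin: centre of the cup at deck level (70 mm above the worktop), z up
- head_large: large burner head: aluminium ring with 24 flame slots, 60 mm across and 14 mm high with an open 46 mm bore 14 mm deep in its top, on a closed spigot of 40 mm (tapering to 32 mm at its foot) that reaches 14 mm below the ring; 28 mm high in all, about 0.12 kg. Stands on its spigot on the worktop. Origin: centre of the spigot's foot, z up through the bore. Home in its cup the ring rests on the rim and the origin is 2 mm above the cup's origin
- head_small: small burner head: the same with 16 slots, ring 44 mm across, 14 mm high, bore 30 mm, spigot 24 mm (16 mm at its foot) reaching 14 mm below the ring; 28 mm high, about 0.07 kg. Origin: centre of the spigot's foot, z up. Home, the origin is 2 mm above the small cup's origin
- cap_large: large burner cap: plain black enamelled disc, 66 mm across and 10 mm thick, slightly domed, with a locating boss of 41 mm (31 mm at its foot) reaching 8 mm below it; 18 mm high in all, about 0.15 kg. Stands on its boss on the worktop. Origin: centre of the boss's foot, z up. Home on its head the disc rests on the ring, the boss in the bore, and the origin is 20 mm above the head's origin
- cap_small: small burner cap: the same, disc 50 mm across and 10 mm thick, boss 25 mm (15 mm at its foot) reaching 8 mm below; 18 mm high, about 0.09 kg. Origin: centre of the boss's foot, z up. Home, the origin is 20 mm above the small head's origin
- sink_plug: black rubber sink plug with a steel ring standing on it, 48 mm across, 37 mm high; a bystander behind the parts. Origin: centre of its underside
- gas_lighter: long red gas lighter lying on the worktop at the left, 213 x 39 x 16 mm. Bystander. Origin: centre of its underside, length along its y
- mug: blue-grey mug standing behind the parts, 82 mm across the rim, 111 mm with the handle, 106 mm high. Bystander. Origin: on its underside, midway along the 111 mm length; handle towards its -y
There are look-alikes about, which are no part of the job. What is shaped like the head_small but orange is not meant.

How it is judged (in metres and radians):
At the end, for the whole second after the job is handed in: Each head is in the cup of its size (centred within 6 mm, origin less than 5 mm above the cup's origin, level within 0.07 rad), each cap is on the head of its size (centred within 6 mm, origin 17 to 23 mm above the head's origin, level within 0.07 rad), all released and at rest (horizontal distance between head_large and burner_large below 0.006 m and z of head_large in the frame of burner_large below 0.005 m and angle between each of head_large, head_small, cap_large, cap_small's own z axis and vertical below 0.07 rad and horizontal distance between head_small and burner_small below 0.006 m and z of head_small in the frame of burner_small below 0.005 m and horizontal distance between cap_large and head_large below 0.006 m and z of cap_large in the frame of head_large between 0.017 and 0.023 m and horizontal distance between cap_small and head_small below 0.006 m and z of cap_small in the frame of head_small between 0.017 and 0.023 m and linear speed of each of head_large, head_small, cap_large, cap_small below 0.02 m/s); the robot touches nothing.
It fails at once if the sink plug is moved by more than 30 mm (distance of sink_plug from where it was at the start of the episode above 0.03 m).
It fails at once if the gas lighter is moved by more than 30 mm (distance of gas_lighter from where it was at the start of the episode above 0.03 m).
It fails at once if the mug is moved by more than 30 mm (distance of mug from where it was at the start of the episode above 0.03 m).
It fails at once if a head or cap is dropped (moves faster than 0.6 m/s with no finger touching it, a fall of about 20 mm) ((linear speed of head_large above 0.6 m/s and contact force between the fingers and head_large below 0.05 N) or (linear speed of head_small above 0.6 m/s and contact force between the fingers and head_small below 0.05 N) or (linear speed of cap_large above 0.6 m/s and contact force between the fingers and cap_large below 0.05 N) or (linear speed of cap_small above 0.6 m/s and contact force between the fingers and cap_small below 0.05 N)).
It also fails if it takes over 109 s, if anything falls off the work surface, if the arm or the gripper's body presses on something with over 40 N, if the wrist force passes 120 N, or if a joint passes its speed limit or range.

### The arm

A 7-joint arm with a two-finger parallel gripper is mounted at the origin on a cart in front of the work surface, level with it; the furniture and walls round the work are solid. World frame = base frame: x ahead of the robot, y to its left, z up, the work surface at z = 0. Lengths are in mm, angles in rad, forces in N, time in s.
With the tool pointing down it reaches from about 350 to 900 mm from the base axis. Payload 7.2 kg.
Tool frame: the origin (TCP) lies at the very end of the fingers, on their centre line; the grasp point (between the pads) lies 19 mm behind it (r.grasp_offset is the distance from the TCP to the grasp point, in mm); z points along the fingers, y is the line along which they close (so a half turn about z gives the same grasp; the last joint's range is limited). The gripper opens to 85 mm and grips with 20 to 120 N. Pads are 22 mm wide; open, the fingers measure 114 mm over their backs; the gripper's body (76 mm by 85 mm) begins 54 mm behind the grasp point. The pads swing forward as they close: fully open they stand 13 mm farther back than shut.
Start: joints at [-1.376, 0.411, -0.013, 1.596, 0.006, 1.134, -0.082], TCP at [162.375, 603.542, 231.297] pointing down, gripper open.
Joint ranges: [-2.95, 2.95], [-0.29, 1.99], [-1.47, 1.44], [0.14, 2.54], [-1.03, 4.17], [0.13, 1.85], [-2.86, 2.86]. Speed limits (rad/s): [2.39, 2.39, 3.01, 3.01, 3.14, 3.14, 3.14].

### API

Orientations are given as [roll, pitch, yaw] about the fixed x, y, z axes, in that order (R = Rz(yaw) Ry(pitch) Rx(roll)).
In Python, from station import read_state, camera, camera_model, workorder, r gives the robot as it stands.
- The arm moves only by the tool send_rows, never from a script. Its argument "deltas" is a list of rows, each an object of numbers: "x", "y", "z": the shift along the tool's x, y, z in m; "wx", "wy", "wz": the turn, a rotation vector about the tool's x, y, z in rad; "hand": the closure, from -1 (fully open) to 1 (shut). In form: [{"x": .., "y": .., "z": .., "wx": .., "wy": .., "wz": .., "hand": ..}, ...]. A call has exactly 10 rows; each row shifts and turns the commanded pose from where the row before left it, along the tool's axes as they then stand; what a row does not reach is not made up. A row lasts 1/10 s, in which the tool goes at most 50 mm and 8.59 degrees, less where a joint would pass 70% of its speed; a pose out of reach is approached as far as the arm can. A call with a gripper value outside its range is refused whole. The fingers move at their own pace and stop on an object; "squeeze" is the grip in N (left out, the last holds). Time passes only in rows, so rows that do not move let the fingers close, or fill a call up. It gives the time, the measured TCP pose, the force, the opening and the grip force at its end, in the units of the state.
- read_state(): the state, without advancing time (a new reading comes with each control period).
- camera(name): name is "scene" or "top"; returns the picture (480x640x3 uint8, red, green, blue); there is no depth.
- camera_model(name): a dict with "camera_matrix" (3x3 intrinsics, pixels), "rvec" (rotation vector, rad) and "tvec" (3), from world to camera coordinates, as OpenCV has them. Camera axes: x right, y down, z forward; pixel columns grow to the right and rows downward; lengths in mm; the calibration is good to about 2 mm. A picture is of the moment at which its call begins. camera_model takes no time and is no camera call.
- workorder.finish_job(): hands the job in; it is judged then, once.
The state is a dict: "clock": time; "joints": joint angles; "qd": joint speeds; "tau": joint torques, N m; "ee_pos": TCP position; "eef_rot": TCP orientation; "wrist_force": force on the tool from outside, world axes, zero at the start; "wrist_torque": the same for the moment, N m; "opening": opening from 0.0 (shut) to 1.0 (fully open); "gripper_force": force on a finger pad.
Only numpy, scipy, OpenCV 4.12 (cv2) and the standard library are available. Lean on these libraries where they do the work, as an engineer would, in place of code of your own. Each camera call takes 0.05 s, during which the arm holds its last target. There are 200 camera calls.

## Working session

There is one attempt and no reset: what is moved stays moved. The work goes in short steps, Python scripts to look and compute and a tool call to move; the robot and the scene stay as the last step left them, time stands still between calls to the robot, and variables do not carry over. Pictures are saved under pics/ and viewed, at most 14 in all, crops included, and the job is handed in when it is done.

Besides the shell and the picture viewer there is one more tool, called as name([rows], argument=value, ...), one row to a line, values as JSON. send_rows: Moves the arm, as the interface text tells. Its arguments: {"type":"object","properties":{"deltas":{"type":"array"},"squeeze":{"type":"number"}},"required":["deltas"]}

```bash
ls; mkdir -p pics
python3 - <<'E'
from station import *
import cv2
print(read_state()); print(r.grasp_offset)
for n in("scene","top"):
    im=camera(n); cv2.imwrite(f"pics/{n}0.png",im[:,:,::-1]); print(camera_model(n))
E
```

```text
pics
{'clock': 0.0, 'joints': array([-1.37620882,  0.41193773, -0.01269353,  1.59705679,  0.00560243,
        1.13428824, -0.0822139 ]), 'qd': array([-1.38175536e-03, -1.57480065e-03,  1.51049756e-04, -1.90332364e-03,
       -4.01308494e-05, -1.31586187e-03,  7.99688106e-04]), 'tau': array([-2.17357865e-04, -6.00624132e+01,  6.82118386e-01, -2.99434072e+01,
        1.38665840e-02,  1.02116412e-02,  2.91884703e-05]), 'ee_pos': array([162.2803137 , 603.04645954, 230.42437767]), 'eef_rot': array([-3.13994299e+00,  1.26884154e-04,  2.87880014e+00]), 'wrist_force': array([-0.02858469,  0.02375507, -0.76752391]), 'wrist_torque': array([-0.03318115,  0.01248111, -0.01726792]), 'gripper_force': 0.0, 'opening': 0.9985222533963198}
18.700000000000003
{'camera_matrix': array([[467.95901274,   0.        , 319.84273779],
       [  0.        , 467.95901274, 241.96472183],
       [  0.        ,   0.        ,   1.        ]]), 'rvec': array([ 1.07994772, -1.98503038,  1.31031089]), 'tvec': array([368.80477159, 246.18985657, 717.04956637])}
{'camera_matrix': array([[457.59106091,   0.        , 316.45727865],
       [  0.        , 457.59106091, 242.84028379],
       [  0.        ,   0.        ,   1.        ]]), 'rvec': array([ 2.0747121 , -2.10235326,  0.25359573]), 'tvec': array([  80.64723154,  556.70064805, 1008.92086063])}
```

View pics/top0.png

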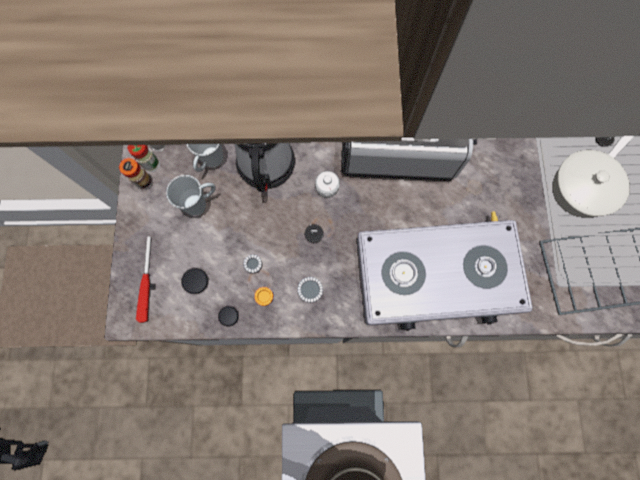

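View pics/scene0.png

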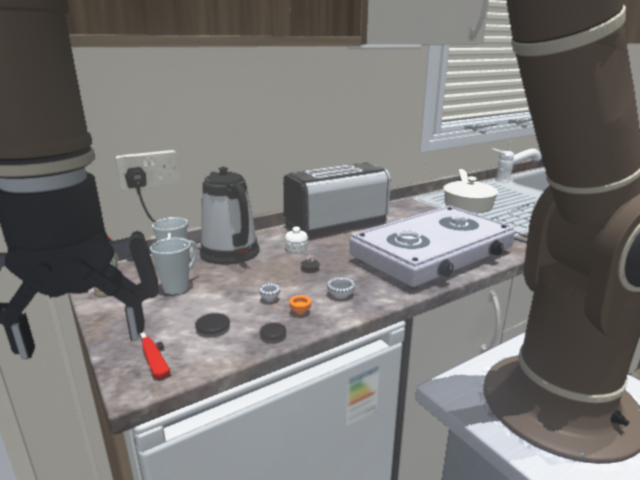

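Top view: head_small (253,264), orange decoy (264,296), head_large (310,290), cap_large (194,281), cap_small (228,316), plug (314,234), lighter (145,285), and cups at (404,272) and (486,267). The scene view agrees. Next I zoom in and measure.

```bash
cat > h.py <<'E'
import numpy as np,cv2
from station import *
def ray(n,uv,z):
    m=camera_model(n);R=cv2.Rodrigues(m["rvec"])[0];t=m["tvec"]
    c=-R.T@t; d=R.T@np.linalg.inv(m["camera_matrix"])@[uv[0],uv[1],1]
    return (c+d*(z-c[2])/d[2])[:2]
def proj(n,P):
    m=camera_model(n);return cv2.projectPoints(np.float64([P]),m["rvec"],m["tvec"],m["camera_matrix"],None)[0].ravel()
def cart(d,rz):  # world rot from state
    from scipy.spatial.transform import Rotation as Ro
    return Ro.from_euler("xyz",rz).inv().apply(d)
E
python3 - <<'E'
from h import *
a=cv2.imread("pics/top0.png");
A=cv2.resize(a[240:340,180:340],None,fx=5,fy=5,interpolation=cv2.INTER_CUBIC);cv2.imwrite("pics/a.png",A)
B=cv2.resize(a[215:335,355:535],None,fx=4.4,fy=4.4,interpolation=cv2.INTER_CUBIC);cv2.imwrite("pics/b.png",B)
for n,uv,z in [("hs",(253,264),28),("hl",(310,290),28),("cl",(194,281),18),("cs",(228,316),18),("plug",(314,234),20),("cupA",(404,272),86),("cupB",(486,267),86),("or",(264,296),28),("light",(145,285),10),("mug",(190,195),100)]:
    print(n,ray("top",uv,z).round(1), proj("scene",[*ray("top",uv,z),z]).round(1))
for uv in [(360,233),(523,222),(530,305),(369,324)]: print(ray("top",uv,74))
E
```

```text
hs [517.4 227.8] [270.7 287.9]
hl [452.2  90.3] [341.6 283.5]
cl [479.3 371.5] [213.1 320.3]
cs [394.1 286. ] [273.8 327.8]
plug [592.7  79.2] [311.4 261.9]
cupA [ 482.2 -125.4] [408.4 233.8]
cupB [ 491.2 -313. ] [459.6 218. ]
or [439.3 199.9] [301. 300.]
light [472.4 492.8] [149.7 346.3]
mug [670.1 369.1] [178.1 246.8]
[578.9542112  -29.62487071]
[ 600.4617895 -415.8472269]
[ 404.8223665  -407.72385863]
[367.13276896 -42.25659928]
```

View pics/a.png

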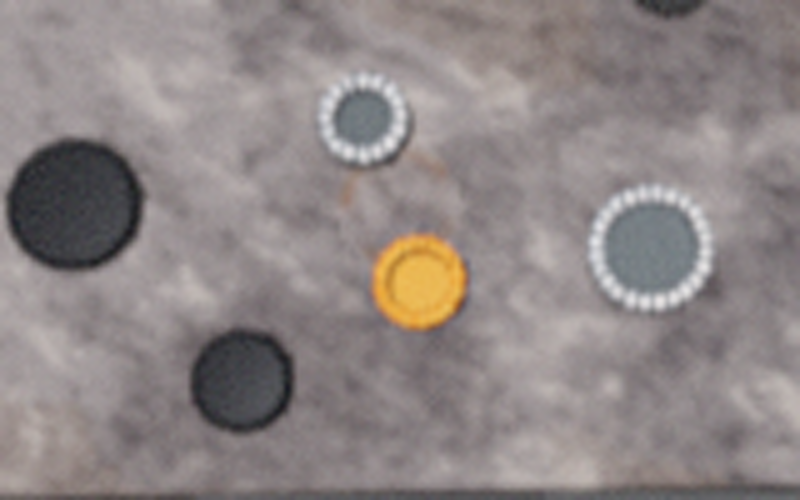

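View pics/b.png

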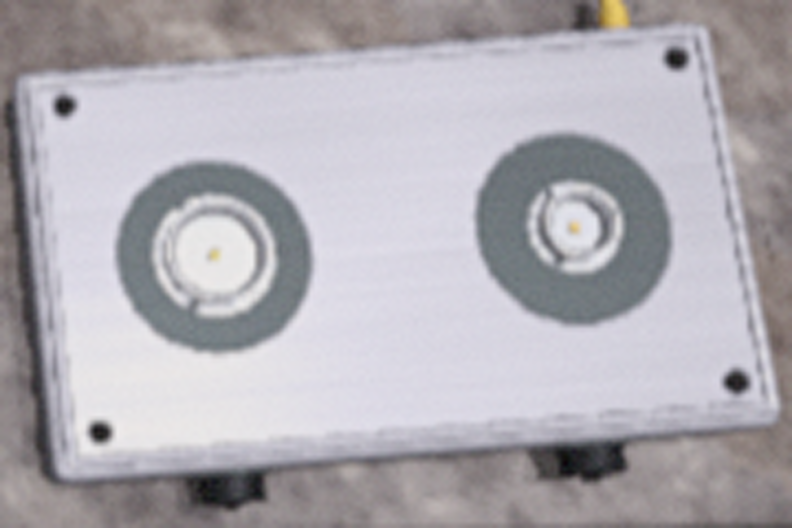

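Crop a: the 24-slot large head is at (652,248) and the 16-slot small head at (364,118). The caps are at (75,204) large and (242,381) small, and the orange decoy is at (420,282). Crop b: the left cup (214,255) is the large one, the right cup (575,228) the small one. Now sub-pixel centres.

Run:
```python
from h import *
a=cv2.imread("pics/top0.png")
def mk(name,cx,cy,h,z,f):
    S=8;x0,y0=cx-h,cy-h
    c=cv2.resize(a[y0:cy+h,x0:cx+h],None,fx=S,fy=S,interpolation=cv2.INTER_CUBIC)
    m=f(c).astype(np.uint8)*255; m=cv2.morphologyEx(m,cv2.MORPH_CLOSE,np.ones((9,9)));m=cv2.morphologyEx(m,cv2.MORPH_OPEN,np.ones((15,15)))
    k=[q for q in cv2.findContours(m,0,2)[0] if cv2.contourArea(q)>3000]
    k=max(k,key=cv2.contourArea)
    e=cv2.fitEllipse(cv2.convexHull(k)); uv=(np.array(e[0])+.5)/S-.5+[x0,y0]
    w=ray("top",uv,z); p=ray("top",uv+[np.mean(e[1])/S/2,0],z)
    print(name,uv.round(2),"dia mm",(2*np.linalg.norm(p-w)).round(1),np.round(e[1],0),"world",w.round(1))
g=lambda c:c.max(2)
mk("cl",194,281,20,16,lambda c:g(c)<75)
mk("cs",228,316,16,16,lambda c:g(c)<75)
mk("hl",310,290,18,28,lambda c:g(c)>165)
mk("hs",253,264,14,28,lambda c:g(c)>165)
ann=lambda c:(g(c)<155)
mk("A plate",404,272,28,70,ann);mk("B plate",486,267,28,70,ann)
mk("A rim",404,272,17,86,lambda c:g(c)>165);mk("B rim",486,267,15,86,lambda c:g(c)>165)
b=cv2.imread("pics/scene0.png");cv2.imwrite("pics/s.png",cv2.resize(b[200:345,190:390],None,fx=4,fy=4,interpolation=cv2.INTER_CUBIC))
```

```text
cl [194.57 280.6 ] dia mm 63.8 [204. 216.] world [480.6 370.7]
cs [228.14 315.74] dia mm 49.5 [163. 169.] world [394.9 286.1]
hl [311.48 288.11] dia mm 65.9 [197. 244.] world [456.7  86.7]
hs [253.38 260.98] dia mm 62.6 [172. 240.] world [524.8 227. ]
A plate [403.16 272.97] dia mm 100.1 [338. 355.] world [ 482.8 -126.3]
B plate [484.79 266.56] dia mm 100.6 [332. 364.] world [ 495.3 -316.2]
A rim [403.31 272.7 ] dia mm 64.2 [221. 230.] world [ 480.6 -123.7]
B rim [485.24 266.16] dia mm 48.8 [167. 176.] world [ 493.2 -311.4]
```

View pics/s.png

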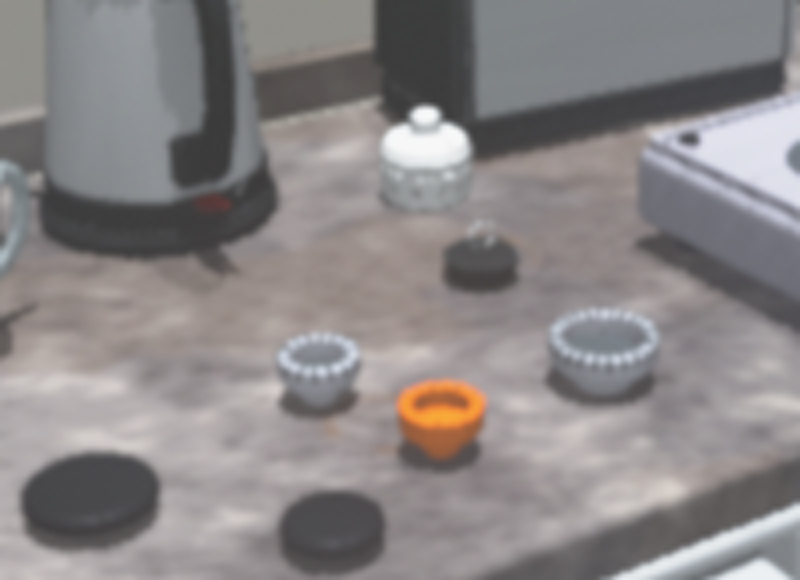

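Rough world positions in mm:

| Part | x | y |
|---|---|---|
| head_large | 454 | 91 |
| head_small | 518.5 | 229 |
| cap_large | 480.6 | 370.7 |
| cap_small | 395 | 286 |
| Large cup | 482 | -125 |
| Small cup | 494 | -314 |

The scene crop confirms all parts stand upright. I'll turn the tool to yaw π, so tool x is -world x, y is y, and z is -z, then go to head_large.

send_rows([
  {"wz": -0.1314,"hand": -1},
  {"wz": -0.1314,"hand": -1},
  {"x": -0.0208,"y": -0.0366,"hand": -1},
  {"x": -0.0208,"y": -0.0366,"hand": -1},
  {"x": -0.0208,"y": -0.0366,"hand": -1},
  {"x": -0.0208,"y": -0.0366,"hand": -1},
  {"x": -0.0208,"y": -0.0366,"hand": -1},
  {"x": -0.0208,"y": -0.0366,"hand": -1},
  {"x": -0.0208,"y": -0.0366,"hand": -1},
  {"x": -0.0208,"y": -0.0366,"hand": -1},
], squeeze=40)

```text
validation failed for argument at $.de...
```

send_rows([
  {"x": 0,"y": 0,"z": 0,"wx": 0,"wy": 0,"wz": -0.1314,"hand": -1},
  {"x": 0,"y": 0,"z": 0,"wx": 0,"wy": 0,"wz": -0.1314,"hand": -1},
  {"x": -0.0208,"y": -0.0366,"z": 0,"wx": 0,"wy": 0,"wz": 0,"hand": -1},
  {"x": -0.0208,"y": -0.0366,"z": 0,"wx": 0,"wy": 0,"wz": 0,"hand": -1},
  {"x": -0.0208,"y": -0.0366,"z": 0,"wx": 0,"wy": 0,"wz": 0,"hand": -1},
  {"x": -0.0208,"y": -0.0366,"z": 0,"wx": 0,"wy": 0,"wz": 0,"hand": -1},
  {"x": -0.0208,"y": -0.0366,"z": 0,"wx": 0,"wy": 0,"wz": 0,"hand": -1},
  {"x": -0.0208,"y": -0.0366,"z": 0,"wx": 0,"wy": 0,"wz": 0,"hand": -1},
  {"x": -0.0208,"y": -0.0366,"z": 0,"wx": 0,"wy": 0,"wz": 0,"hand": -1},
  {"x": -0.0208,"y": -0.0366,"z": 0,"wx": 0,"wy": 0,"wz": 0,"hand": -1},
], squeeze=40)

```text
clock: 1.1
ee_pos: [329.2, 309.0, 231.2]
eef_rot: [-3.141, -0.0, -3.142]
wrist_force: [1.0, 0.4, 0.1]
opening: 0.999
gripper_force: 0.0
```

send_rows([
  {"x": -0.0208,"y": -0.0363,"z": 0,"wx": 0,"wy": 0,"wz": 0,"hand": -1},
  {"x": -0.0208,"y": -0.0363,"z": 0,"wx": 0,"wy": 0,"wz": 0,"hand": -1},
  {"x": -0.0208,"y": -0.0363,"z": 0.01,"wx": 0,"wy": 0,"wz": 0,"hand": -1},
  {"x": -0.0208,"y": -0.0363,"z": 0.01,"wx": 0,"wy": 0,"wz": 0,"hand": -1},
  {"x": -0.0208,"y": -0.0363,"z": 0.02,"wx": 0,"wy": 0,"wz": 0,"hand": -1},
  {"x": -0.0208,"y": -0.0363,"z": 0.03,"wx": 0,"wy": 0,"wz": 0,"hand": -1},
  {"x": 0,"y": 0,"z": 0.03,"wx": 0,"wy": 0,"wz": 0,"hand": -1},
  {"x": 0,"y": 0,"z": 0.03,"wx": 0,"wy": 0,"wz": 0,"hand": -1},
  {"x": 0,"y": 0,"z": 0.03,"wx": 0,"wy": 0,"wz": 0,"hand": -1},
  {"x": 0,"y": 0,"z": 0,"wx": 0,"wy": 0,"wz": 0,"hand": -1},
])

```text
clock: 2.1
ee_pos: [450.3, 93.1, 69.1]
eef_rot: [-3.139, -0.006, 3.141]
wrist_force: [0.2, -0.4, 1.1]
opening: 1.003
gripper_force: 0.0
```

```bash
cat > snap.py <<'E'
import sys
from h import *
# snap.py name cam u0 v0 w h scale
n,c,u,v,w,h,s=sys.argv[1:];u,v,w,h=map(int,(u,v,w,h))
im=np.ascontiguousarray(camera(c)[v:v+h,u:u+w,::-1]);cv2.imwrite(f"pics/{n}.png",cv2.resize(im,None,fx=float(s),fy=float(s),interpolation=cv2.INTER_CUBIC))
st=read_state();print(st["ee_pos"].round(1),st["eef_rot"].round(4),st["clock"],st["opening"])
E
python3 snap.py c1 scene 260 180 160 140 4
```

```text
[451.6  93.4  70.9] [-3.1399 -0.0041  3.1413] 2.15 1.0011482450764877
```

View pics/c1.png

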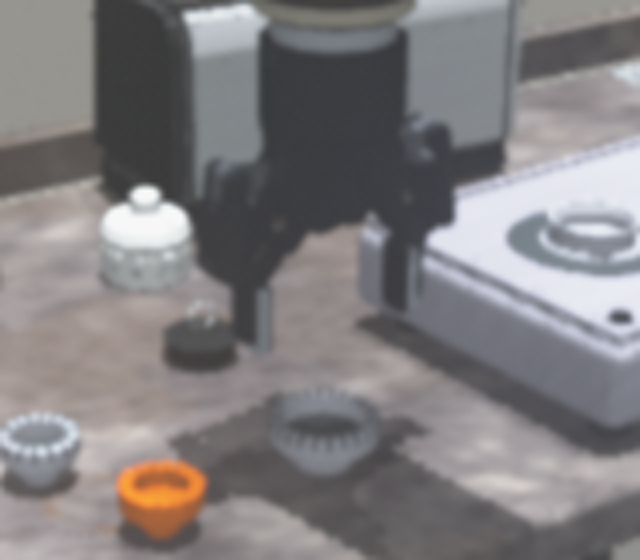

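Run:
```python
from h import *
for z in (71,84): print(z,proj("scene",[452,93,z]), [proj("scene",[452,93+s*42,z]).round(1) for s in(1,-1)])
print(proj("scene",[454,91,28]),proj("scene",[454,91,0]),ray("scene",(260+326/4,180+415/4),28),[ray("scene",(342,262.5),z) for z in (71,84)])
```

```text
71 [341.01092883 265.90054238] [array([324.5, 270.7]), array([356.9, 261.3])]
84 [341.13713121 260.35170796] [array([324.5, 265.1]), array([357.1, 255.8])]
[340.82278382 283.24183407] [340.56249251 294.58819157] [451.33165338  91.10642664] [array([464.36783653,  81.6111359 ]), array([442.53446981,  97.52042202])]
```

send_rows([
  {"x": 0,"y": -0.0015,"z": 0.02,"wx": 0,"wy": 0,"wz": 0,"hand": -1},
  {"x": 0,"y": 0,"z": 0.02,"wx": 0,"wy": 0,"wz": 0,"hand": -1},
  {"x": 0,"y": 0,"z": 0.02,"wx": 0,"wy": 0,"wz": 0,"hand": -1},
  {"x": 0,"y": 0,"z": 0.009,"wx": 0,"wy": 0,"wz": 0,"hand": -1},
  {"x": 0,"y": 0,"z": 0,"wx": 0,"wy": 0,"wz": 0,"hand": -1},
  {"x": 0,"y": 0,"z": 0,"wx": 0,"wy": 0,"wz": 0,"hand": 1},
  {"x": 0,"y": 0,"z": 0,"wx": 0,"wy": 0,"wz": 0,"hand": 1},
  {"x": 0,"y": 0,"z": 0,"wx": 0,"wy": 0,"wz": 0,"hand": 1},
  {"x": 0,"y": 0,"z": 0,"wx": 0,"wy": 0,"wz": 0,"hand": 1},
  {"x": 0,"y": 0,"z": 0,"wx": 0,"wy": 0,"wz": 0,"hand": 1},
])

```text
clock: 3.15
ee_pos: [453.8, 92.7, 4.7]
eef_rot: [3.141, 0.002, 3.141]
wrist_force: [-1.7, -1.2, 10.8]
opening: 0.664
gripper_force: 40.2
```

send_rows([
  {"x": 0,"y": 0,"z": -0.005,"wx": 0,"wy": 0,"wz": 0,"hand": 1},
  {"x": 0,"y": 0,"z": -0.01,"wx": 0,"wy": 0,"wz": 0,"hand": 1},
  {"x": 0,"y": 0,"z": -0.02,"wx": 0,"wy": 0,"wz": 0,"hand": 1},
  {"x": 0,"y": 0,"z": -0.03,"wx": 0,"wy": 0,"wz": 0,"hand": 1},
  {"x": 0,"y": 0,"z": -0.03,"wx": 0,"wy": 0,"wz": 0,"hand": 1},
  {"x": 0,"y": 0,"z": -0.03,"wx": 0,"wy": 0,"wz": 0,"hand": 1},
  {"x": 0,"y": 0,"z": -0.03,"wx": 0,"wy": 0,"wz": 0,"hand": 1},
  {"x": 0,"y": 0,"z": -0.01,"wx": 0,"wy": 0,"wz": 0,"hand": 1},
  {"x": 0,"y": 0,"z": -0.005,"wx": 0,"wy": 0,"wz": 0,"hand": 1},
  {"x": 0,"y": 0,"z": 0,"wx": 0,"wy": 0,"wz": 0,"hand": 1},
])

```text
clock: 4.15
ee_pos: [452.8, 92.5, 173.3]
eef_rot: [3.141, 0.0, -3.141]
wrist_force: [0.9, -0.3, -1.2]
opening: 0.666
gripper_force: 42.9
```

```bash
python3 snap.py c2 scene 280 120 140 130 4.5
```

```text
[452.4  92.4 172.6] [-3.1414e+00 -9.0000e-04 -3.1415e+00] 4.2 0.6630015283675331
```

View pics/c2.png

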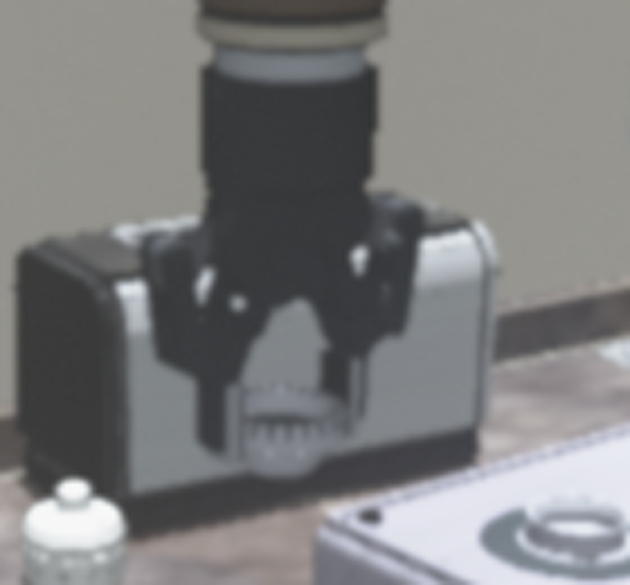

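The head is held level at (295,425) in the crop, with its spigot pointing down clear of the fingertips. On to the large cup.

send_rows([
  {"x": -0.0037,"y": -0.015,"z": 0,"wx": 0,"wy": 0,"wz": 0,"hand": 1},
  {"x": -0.0037,"y": -0.03,"z": 0,"wx": 0,"wy": 0,"wz": 0,"hand": 1},
  {"x": -0.0037,"y": -0.035,"z": 0,"wx": 0,"wy": 0,"wz": 0,"hand": 1},
  {"x": -0.0037,"y": -0.035,"z": 0,"wx": 0,"wy": 0,"wz": 0,"hand": 1},
  {"x": -0.0037,"y": -0.035,"z": 0,"wx": 0,"wy": 0,"wz": 0,"hand": 1},
  {"x": -0.0037,"y": -0.035,"z": 0,"wx": 0,"wy": 0,"wz": 0,"hand": 1},
  {"x": -0.0037,"y": -0.022,"z": 0.01,"wx": 0,"wy": 0,"wz": 0,"hand": 1},
  {"x": -0.0037,"y": -0.01,"z": 0.02,"wx": 0,"wy": 0,"wz": 0,"hand": 1},
  {"x": 0,"y": 0,"z": 0.02,"wx": 0,"wy": 0,"wz": 0,"hand": 1},
  {"x": 0,"y": 0,"z": 0,"wx": 0,"wy": 0,"wz": 0,"hand": 1},
])

```text
clock: 5.2
ee_pos: [479.9, -124.5, 119.7]
eef_rot: [3.142, -0.007, 3.141]
wrist_force: [-0.4, 0.5, -1.2]
opening: 0.663
gripper_force: 43.1
```

```bash
python3 snap.py c3 scene 340 150 140 110 5
python3 - <<'E'
from h import *
print(proj("scene",[482,-125,86]),proj("scene",[482,-125,130]))
E
```

```text
[ 480.8 -124.5  121.2] [-3.1416 -0.0053  3.141 ] 5.25 0.6646368792835322
[408.37690729 233.81095386] [409.82254163 216.4755371 ]
```

View pics/c3.png

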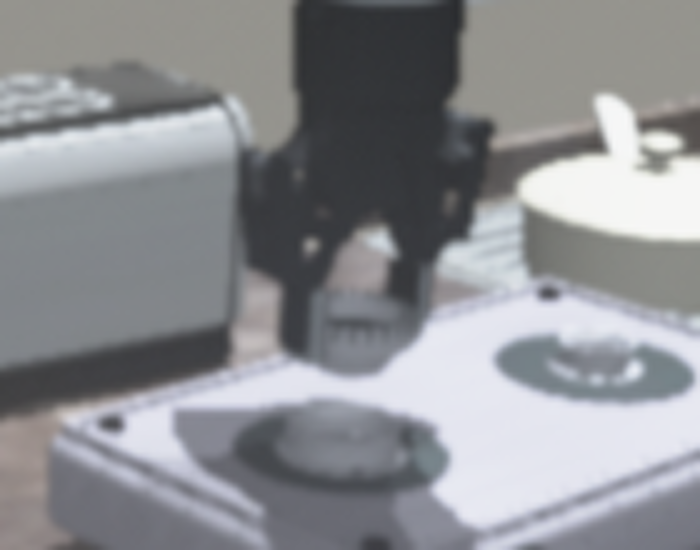

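The head sits above the large cup (rim centre at crop (342,420), as predicted). Lowering.

send_rows([
  {"x": 0,"y": 0,"z": 0.012,"wx": 0,"wy": 0,"wz": 0,"hand": 1},
  {"x": 0,"y": 0,"z": 0.01,"wx": 0,"wy": 0,"wz": 0,"hand": 1},
  {"x": 0,"y": 0,"z": 0.006,"wx": 0,"wy": 0,"wz": 0,"hand": 1},
  {"x": 0,"y": 0,"z": 0.004,"wx": 0,"wy": 0,"wz": 0,"hand": 1},
  {"x": 0,"y": 0,"z": 0.003,"wx": 0,"wy": 0,"wz": 0,"hand": 1},
  {"x": 0,"y": 0,"z": 0.003,"wx": 0,"wy": 0,"wz": 0,"hand": 1},
  {"x": 0,"y": 0,"z": 0.002,"wx": 0,"wy": 0,"wz": 0,"hand": 1},
  {"x": 0,"y": 0,"z": 0.002,"wx": 0,"wy": 0,"wz": 0,"hand": 1},
  {"x": 0,"y": 0,"z": 0.001,"wx": 0,"wy": 0,"wz": 0,"hand": 1},
  {"x": 0,"y": 0,"z": 0,"wx": 0,"wy": 0,"wz": 0,"hand": 1},
])

```text
clock: 6.25
ee_pos: [483.1, -124.7, 80.9]
eef_rot: [3.141, 0.001, 3.141]
wrist_force: [-2.3, 1.0, 8.9]
opening: 0.661
gripper_force: 49.2
```

send_rows([
  {"x": 0.001,"y": 0,"z": 0,"wx": 0,"wy": 0,"wz": 0,"hand": 1},
  {"x": 0.001,"y": 0,"z": 0,"wx": 0,"wy": 0,"wz": 0,"hand": 1},
  {"x": 0,"y": 0.0005,"z": 0,"wx": 0,"wy": 0,"wz": 0,"hand": 1},
  {"x": 0,"y": 0.0005,"z": 0.001,"wx": 0,"wy": 0,"wz": 0,"hand": 1},
  {"x": 0,"y": 0,"z": 0,"wx": 0,"wy": 0,"wz": 0,"hand": 1},
  {"x": 0,"y": 0,"z": 0,"wx": 0,"wy": 0,"wz": 0,"hand": 1},
  {"x": 0,"y": 0,"z": 0,"wx": 0,"wy": 0,"wz": 0,"hand": 1},
  {"x": 0,"y": 0,"z": 0,"wx": 0,"wy": 0,"wz": 0,"hand": 1},
  {"x": 0,"y": 0,"z": 0,"wx": 0,"wy": 0,"wz": 0,"hand": 1},
  {"x": 0,"y": 0,"z": 0,"wx": 0,"wy": 0,"wz": 0,"hand": 1},
])

```text
clock: 7.25
ee_pos: [482.7, -124.5, 80.9]
eef_rot: [-3.141, 0.005, 3.141]
wrist_force: [-0.7, -0.7, 11.8]
opening: 0.666
gripper_force: 50.4
```

```bash
python3 snap.py c4 scene 370 195 80 60 8
```

```text
[ 482.8 -124.4   80.9] [-3.1406  0.0049  3.1413] 7.3 0.6614322568169123
```

View pics/c4.png

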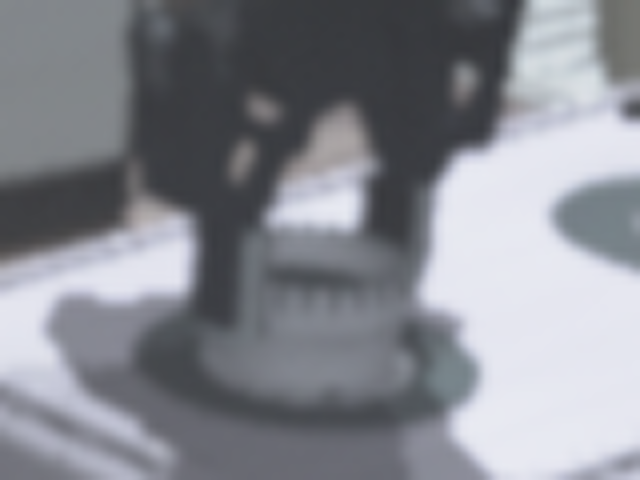

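The ring lines up over the cup (centre about crop (305,270)). Releasing.

send_rows([
  {"x": 0,"y": 0,"z": 0,"wx": 0,"wy": 0,"wz": 0,"hand": -0.6},
  {"x": 0,"y": 0,"z": 0,"wx": 0,"wy": 0,"wz": 0,"hand": -0.8},
  {"x": 0,"y": 0,"z": 0,"wx": 0,"wy": 0,"wz": 0,"hand": -1},
  {"x": 0,"y": 0,"z": 0,"wx": 0,"wy": 0,"wz": 0,"hand": -1},
  {"x": 0,"y": 0,"z": -0.01,"wx": 0,"wy": 0,"wz": 0,"hand": -1},
  {"x": 0,"y": 0,"z": -0.02,"wx": 0,"wy": 0,"wz": 0,"hand": -1},
  {"x": 0,"y": 0,"z": -0.03,"wx": 0,"wy": 0,"wz": 0,"hand": -1},
  {"x": 0,"y": 0,"z": -0.03,"wx": 0,"wy": 0,"wz": 0,"hand": -1},
  {"x": 0,"y": 0,"z": -0.02,"wx": 0,"wy": 0,"wz": 0,"hand": -1},
  {"x": 0,"y": 0,"z": 0,"wx": 0,"wy": 0,"wz": 0,"hand": -1},
])

```text
clock: 8.3
ee_pos: [482.2, -124.0, 192.4]
eef_rot: [-3.141, 0.005, 3.141]
wrist_force: [-0.4, 0.6, -0.8]
opening: 1.001
gripper_force: 0.0
```

```bash
python3 snap.py c5 scene 370 195 80 60 8
```

```text
[ 481.4 -123.6  190.8] [ 3.1415  0.0033 -3.1415] 8.35 1.0021203085143418
```

View pics/c5.png

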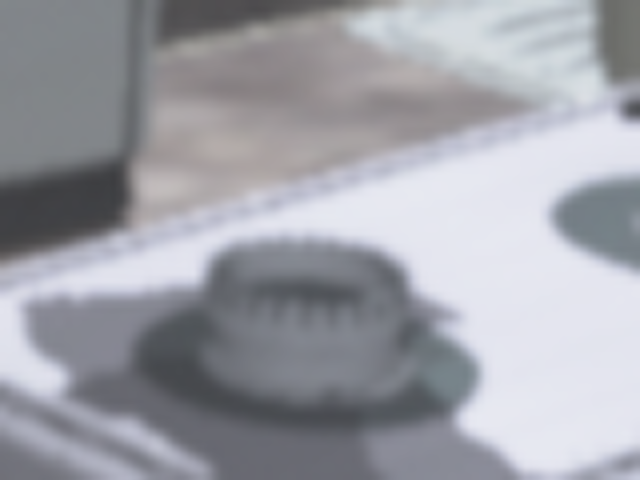

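The large head is seated: ring centre at crop (308,268), which matches the predicted home height. Next, cap_large.

send_rows([
  {"x": 0,"y": 0.03,"z": 0,"wx": 0,"wy": 0,"wz": 0,"hand": -1},
  {"x": 0,"y": 0.045,"z": 0,"wx": 0,"wy": 0,"wz": 0,"hand": -1},
  {"x": 0,"y": 0.045,"z": 0,"wx": 0,"wy": 0,"wz": 0,"hand": -1},
  {"x": 0,"y": 0.045,"z": 0,"wx": 0,"wy": 0,"wz": 0,"hand": -1},
  {"x": 0,"y": 0.045,"z": 0,"wx": 0,"wy": 0,"wz": 0,"hand": -1},
  {"x": 0,"y": 0.045,"z": 0,"wx": 0,"wy": 0,"wz": 0,"hand": -1},
  {"x": 0,"y": 0.045,"z": 0,"wx": 0,"wy": 0,"wz": 0,"hand": -1},
  {"x": 0,"y": 0.045,"z": 0,"wx": 0,"wy": 0,"wz": 0,"hand": -1},
  {"x": 0,"y": 0.045,"z": 0,"wx": 0,"wy": 0,"wz": 0,"hand": -1},
  {"x": 0,"y": 0.045,"z": 0,"wx": 0,"wy": 0,"wz": 0,"hand": -1},
])

```text
clock: 9.35
ee_pos: [479.7, 312.9, 188.1]
eef_rot: [-3.14, -0.001, 3.142]
wrist_force: [0.4, -0.3, 0.5]
opening: 0.999
gripper_force: 0.0
```

send_rows([
  {"x": 0,"y": 0.04,"z": 0,"wx": 0,"wy": 0,"wz": 0,"hand": -1},
  {"x": 0,"y": 0.0195,"z": 0.01,"wx": 0,"wy": 0,"wz": 0,"hand": -1},
  {"x": 0,"y": 0,"z": 0.02,"wx": 0,"wy": 0,"wz": 0,"hand": -1},
  {"x": 0,"y": 0,"z": 0.03,"wx": 0,"wy": 0,"wz": 0,"hand": -1},
  {"x": 0,"y": 0,"z": 0.03,"wx": 0,"wy": 0,"wz": 0,"hand": -1},
  {"x": 0,"y": 0,"z": 0.03,"wx": 0,"wy": 0,"wz": 0,"hand": -1},
  {"x": 0,"y": 0,"z": 0.02,"wx": 0,"wy": 0,"wz": 0,"hand": -1},
  {"x": 0,"y": 0,"z": 0,"wx": 0,"wy": 0,"wz": 0,"hand": -1},
  {"x": 0,"y": 0,"z": 0,"wx": 0,"wy": 0,"wz": 0,"hand": -1},
  {"x": 0,"y": 0,"z": 0,"wx": 0,"wy": 0,"wz": 0,"hand": -1},
])

```text
clock: 10.35
ee_pos: [481.3, 371.0, 50.1]
eef_rot: [3.141, 0.001, 3.141]
wrist_force: [0.4, -0.1, 0.2]
opening: 0.997
gripper_force: 0.0
```

send_rows([
  {"x": 0,"y": 0,"z": 0.02,"wx": 0,"wy": 0,"wz": 0,"hand": -1},
  {"x": 0,"y": 0,"z": 0.015,"wx": 0,"wy": 0,"wz": 0,"hand": -1},
  {"x": 0,"y": 0,"z": 0.009,"wx": 0,"wy": 0,"wz": 0,"hand": -1},
  {"x": 0,"y": 0,"z": 0,"wx": 0,"wy": 0,"wz": 0,"hand": -1},
  {"x": 0,"y": 0,"z": 0,"wx": 0,"wy": 0,"wz": 0,"hand": 1},
  {"x": 0,"y": 0,"z": 0,"wx": 0,"wy": 0,"wz": 0,"hand": 1},
  {"x": 0,"y": 0,"z": 0,"wx": 0,"wy": 0,"wz": 0,"hand": 1},
  {"x": 0,"y": 0,"z": 0,"wx": 0,"wy": 0,"wz": 0,"hand": 1},
  {"x": 0,"y": 0,"z": 0,"wx": 0,"wy": 0,"wz": 0,"hand": 1},
  {"x": 0,"y": 0,"z": 0,"wx": 0,"wy": 0,"wz": 0,"hand": 1},
])

```text
clock: 11.35
ee_pos: [481.0, 371.3, 6.7]
eef_rot: [3.141, 0.001, 3.142]
wrist_force: [-0.7, -1.6, 6.1]
opening: 0.728
gripper_force: 41.9
```

send_rows([
  {"x": 0,"y": 0,"z": -0.005,"wx": 0,"wy": 0,"wz": 0,"hand": 1},
  {"x": 0,"y": 0,"z": -0.01,"wx": 0,"wy": 0,"wz": 0,"hand": 1},
  {"x": 0,"y": 0,"z": -0.02,"wx": 0,"wy": 0,"wz": 0,"hand": 1},
  {"x": 0,"y": 0,"z": -0.03,"wx": 0,"wy": 0,"wz": 0,"hand": 1},
  {"x": 0,"y": -0.01,"z": -0.035,"wx": 0,"wy": 0,"wz": 0,"hand": 1},
  {"x": 0,"y": -0.02,"z": -0.035,"wx": 0,"wy": 0,"wz": 0,"hand": 1},
  {"x": 0,"y": -0.03,"z": -0.03,"wx": 0,"wy": 0,"wz": 0,"hand": 1},
  {"x": 0,"y": -0.04,"z": -0.01,"wx": 0,"wy": 0,"wz": 0,"hand": 1},
  {"x": 0,"y": -0.045,"z": 0,"wx": 0,"wy": 0,"wz": 0,"hand": 1},
  {"x": 0,"y": -0.045,"z": 0,"wx": 0,"wy": 0,"wz": 0,"hand": 1},
])

```text
clock: 12.35
ee_pos: [480.7, 179.7, 181.7]
eef_rot: [3.14, 0.002, -3.141]
wrist_force: [0.8, -0.3, -2.1]
opening: 0.729
gripper_force: 44.0
```

send_rows([
  {"x": 0,"y": -0.045,"z": 0,"wx": 0,"wy": 0,"wz": 0,"hand": 1},
  {"x": 0,"y": -0.045,"z": 0,"wx": 0,"wy": 0,"wz": 0,"hand": 1},
  {"x": 0,"y": -0.045,"z": 0,"wx": 0,"wy": 0,"wz": 0,"hand": 1},
  {"x": 0,"y": -0.045,"z": 0,"wx": 0,"wy": 0,"wz": 0,"hand": 1},
  {"x": 0,"y": -0.045,"z": 0,"wx": 0,"wy": 0,"wz": 0,"hand": 1},
  {"x": 0,"y": -0.04,"z": 0,"wx": 0,"wy": 0,"wz": 0,"hand": 1},
  {"x": 0,"y": -0.027,"z": 0,"wx": 0,"wy": 0,"wz": 0,"hand": 1},
  {"x": -0.001,"y": -0.0135,"z": 0.01,"wx": 0,"wy": 0,"wz": 0,"hand": 1},
  {"x": 0,"y": 0,"z": 0.02,"wx": 0,"wy": 0,"wz": 0,"hand": 1},
  {"x": 0,"y": 0,"z": 0,"wx": 0,"wy": 0,"wz": 0,"hand": 1},
])

```text
clock: 13.35
ee_pos: [480.2, -124.7, 149.1]
eef_rot: [3.141, -0.003, 3.14]
wrist_force: [0.5, -0.2, -1.2]
opening: 0.727
gripper_force: 44.2
```

send_rows([
  {"x": 0,"y": 0,"z": 0.012,"wx": 0,"wy": 0,"wz": 0,"hand": 1},
  {"x": 0,"y": 0,"z": 0.012,"wx": 0,"wy": 0,"wz": 0,"hand": 1},
  {"x": 0,"y": 0,"z": 0.008,"wx": 0,"wy": 0,"wz": 0,"hand": 1},
  {"x": 0,"y": 0,"z": 0.006,"wx": 0,"wy": 0,"wz": 0,"hand": 1},
  {"x": 0,"y": 0,"z": 0.004,"wx": 0,"wy": 0,"wz": 0,"hand": 1},
  {"x": 0,"y": 0,"z": 0.003,"wx": 0,"wy": 0,"wz": 0,"hand": 1},
  {"x": 0,"y": 0,"z": 0.002,"wx": 0,"wy": 0,"wz": 0,"hand": 1},
  {"x": 0,"y": 0,"z": 0.002,"wx": 0,"wy": 0,"wz": 0,"hand": 1},
  {"x": 0,"y": 0,"z": 0,"wx": 0,"wy": 0,"wz": 0,"hand": 1},
  {"x": 0,"y": 0,"z": 0,"wx": 0,"wy": 0,"wz": 0,"hand": 1},
])

```text
clock: 14.35
ee_pos: [481.6, -124.5, 101.3]
eef_rot: [3.142, 0.0, 3.142]
wrist_force: [1.0, 0.7, -1.1]
opening: 0.723
gripper_force: 44.2
```

Free so far, about 2.5 mm above home. Continuing down gently.

send_rows([
  {"x": 0,"y": 0,"z": 0.001,"wx": 0,"wy": 0,"wz": 0,"hand": 1},
  {"x": 0,"y": 0,"z": 0.001,"wx": 0,"wy": 0,"wz": 0,"hand": 1},
  {"x": 0,"y": 0,"z": 0.001,"wx": 0,"wy": 0,"wz": 0,"hand": 1},
  {"x": 0,"y": 0,"z": 0.001,"wx": 0,"wy": 0,"wz": 0,"hand": 1},
  {"x": 0,"y": 0,"z": 0.001,"wx": 0,"wy": 0,"wz": 0,"hand": 1},
  {"x": 0,"y": 0,"z": 0,"wx": 0,"wy": 0,"wz": 0,"hand": 1},
  {"x": 0,"y": 0,"z": 0,"wx": 0,"wy": 0,"wz": 0,"hand": 1},
  {"x": 0,"y": 0,"z": 0,"wx": 0,"wy": 0,"wz": 0,"hand": 1},
  {"x": 0,"y": 0,"z": 0,"wx": 0,"wy": 0,"wz": 0,"hand": 1},
  {"x": 0,"y": 0,"z": 0,"wx": 0,"wy": 0,"wz": 0,"hand": 1},
])

```text
clock: 15.35
ee_pos: [481.8, -124.6, 98.2]
eef_rot: [3.14, 0.001, 3.141]
wrist_force: [-7.9, 2.4, 25.9]
opening: 0.725
gripper_force: 49.1
```

Contact is at the expected home height. Ease off and release.

send_rows([
  {"x": 0,"y": 0,"z": -0.0015,"wx": 0,"wy": 0,"wz": 0,"hand": 1},
  {"x": 0,"y": 0,"z": 0,"wx": 0,"wy": 0,"wz": 0,"hand": -0.7},
  {"x": 0,"y": 0,"z": 0,"wx": 0,"wy": 0,"wz": 0,"hand": -1},
  {"x": 0,"y": 0,"z": 0,"wx": 0,"wy": 0,"wz": 0,"hand": -1},
  {"x": 0,"y": 0,"z": 0,"wx": 0,"wy": 0,"wz": 0,"hand": -1},
  {"x": 0,"y": 0,"z": -0.01,"wx": 0,"wy": 0,"wz": 0,"hand": -1},
  {"x": 0,"y": 0,"z": -0.02,"wx": 0,"wy": 0,"wz": 0,"hand": -1},
  {"x": 0,"y": 0,"z": -0.03,"wx": 0,"wy": 0,"wz": 0,"hand": -1},
  {"x": 0,"y": 0,"z": -0.03,"wx": 0,"wy": 0,"wz": 0,"hand": -1},
  {"x": 0,"y": 0,"z": 0,"wx": 0,"wy": 0,"wz": 0,"hand": -1},
])

```text
clock: 16.35
ee_pos: [483.8, -125.2, 191.8]
eef_rot: [-3.141, 0.007, 3.141]
wrist_force: [0.3, -0.4, 0.6]
opening: 0.993
gripper_force: 0.0
```

```bash
python3 snap.py c6 scene 360 185 110 80 7
```

```text
[ 482.9 -124.8  189.9] [-3.1415  0.0044  3.1415] 16.4 0.9974172008645347
```

View pics/c6.png

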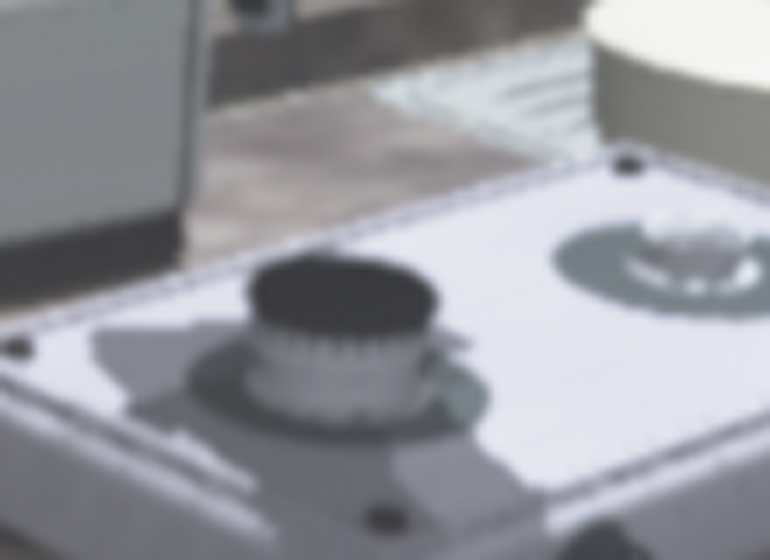

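The large cap is on the head at crop (343,297). I'll check numerically that it's level and centred.

```bash
cat > chk.py <<'E'
from h import *
def chk(cx,cy,R,name,cam="scene"):
    im=camera(cam).max(2);cv2.imwrite("pics/%s.png"%name,camera(cam)[:,:,::-1])
    th=np.linspace(0,2*np.pi,60)
    P=np.array([proj(cam,[cx+R*np.cos(t),cy+R*np.sin(t),z]) for z in(100,108.) for t in th]).astype(np.float32)
    u0,v0=(P.min(0)-8).astype(int);u1,v1=(P.max(0)+9).astype(int)
    S=8;c=cv2.resize(im[v0:v1,u0:u1],None,fx=S,fy=S,interpolation=cv2.INTER_CUBIC)
    m=(c<85).astype(np.uint8);m=cv2.morphologyEx(m,cv2.MORPH_OPEN,np.ones((11,11)))
    k=max(cv2.findContours(m,0,2)[0],key=cv2.contourArea);h=cv2.convexHull(k).reshape(-1,2)
    q=((h+.5)/S-.5+[u0,v0]).astype(np.float32)
    print(cam,"seen",np.round(cv2.fitEllipse(q),2) if 0 else cv2.fitEllipse(q),q.min(0),q.max(0)); e=cv2.convexHull(P)
    print("pred",cv2.fitEllipse(e),P.min(0),P.max(0))
E
python3 - <<'E'
from chk import *
chk(482,-124.5,33,"k1");chk(482,-124.5,33,"k1t","top")
E
```

```text
scene seen ((408.21514892578125, 227.43267822265625), (11.17184066772461, 26.53632164001465), 94.16092681884766) [396.0625 221.6875] [420.8125 232.6875]
pred ((408.8798522949219, 226.98721313476562), (13.302504539489746, 30.2508602142334), 94.11216735839844) [394.63208 220.35152] [423.15405 233.6478 ]
top seen ((409.04541015625, 267.9264221191406), (57.38554000854492, 63.89922332763672), 118.94975280761719) [381.5625 246.5625] [428.4375 293.4375]
pred ((405.1117248535156, 270.68707275390625), (29.474952697753906, 30.229373931884766), 114.10977935791016) [390.03738 255.84964] [420.1952  285.50485]
```

Level (94.2° seen, 94.1° predicted) and centred. Next, head_small.

send_rows([
  {"x": -0.003,"y": 0.02,"z": 0,"wx": 0,"wy": 0,"wz": 0,"hand": -1},
  {"x": -0.0035,"y": 0.035,"z": 0,"wx": 0,"wy": 0,"wz": 0,"hand": -1},
  {"x": -0.004,"y": 0.045,"z": 0,"wx": 0,"wy": 0,"wz": 0,"hand": -1},
  {"x": -0.004,"y": 0.045,"z": 0,"wx": 0,"wy": 0,"wz": 0,"hand": -1},
  {"x": -0.004,"y": 0.045,"z": 0,"wx": 0,"wy": 0,"wz": 0,"hand": -1},
  {"x": -0.004,"y": 0.045,"z": 0,"wx": 0,"wy": 0,"wz": 0,"hand": -1},
  {"x": -0.004,"y": 0.045,"z": 0,"wx": 0,"wy": 0,"wz": 0,"hand": -1},
  {"x": -0.0035,"y": 0.035,"z": 0,"wx": 0,"wy": 0,"wz": 0,"hand": -1},
  {"x": -0.003,"y": 0.0245,"z": 0.01,"wx": 0,"wy": 0,"wz": 0,"hand": -1},
  {"x": -0.0025,"y": 0.0155,"z": 0.02,"wx": 0,"wy": 0,"wz": 0,"hand": -1},
])

```text
clock: 17.6
ee_pos: [517.1, 233.5, 157.2]
eef_rot: [3.141, 0.001, -3.139]
wrist_force: [0.9, 0.2, -0.0]
opening: 0.997
gripper_force: 0.0
```

send_rows([
  {"x": 0,"y": 0,"z": 0.03,"wx": 0,"wy": 0,"wz": 0,"hand": -1},
  {"x": 0,"y": 0,"z": 0.03,"wx": 0,"wy": 0,"wz": 0,"hand": -1},
  {"x": 0,"y": 0,"z": 0.03,"wx": 0,"wy": 0,"wz": 0,"hand": -1},
  {"x": 0,"y": 0,"z": 0.02,"wx": 0,"wy": 0,"wz": 0,"hand": -1},
  {"x": 0,"y": 0,"z": 0,"wx": 0,"wy": 0,"wz": 0,"hand": -1},
  {"x": 0,"y": 0,"z": 0,"wx": 0,"wy": 0,"wz": 0,"hand": -1},
  {"x": 0,"y": 0,"z": 0,"wx": 0,"wy": 0,"wz": 0,"hand": -1},
  {"x": 0,"y": 0,"z": 0,"wx": 0,"wy": 0,"wz": 0,"hand": -1},
  {"x": 0,"y": 0,"z": 0,"wx": 0,"wy": 0,"wz": 0,"hand": -1},
  {"x": 0,"y": 0,"z": 0,"wx": 0,"wy": 0,"wz": 0,"hand": -1},
])

```text
clock: 18.6
ee_pos: [517.4, 230.7, 48.3]
eef_rot: [3.141, 0.001, -3.142]
wrist_force: [0.6, 0.3, -0.5]
opening: 0.999
gripper_force: 0.0
```

send_rows([
  {"x": 0,"y": 0,"z": 0.02,"wx": 0,"wy": 0,"wz": 0,"hand": -1},
  {"x": 0,"y": 0,"z": 0.012,"wx": 0,"wy": 0,"wz": 0,"hand": -1},
  {"x": 0,"y": 0,"z": 0.005,"wx": 0,"wy": 0,"wz": 0,"hand": -1},
  {"x": 0,"y": 0,"z": 0,"wx": 0,"wy": 0,"wz": 0,"hand": -1},
  {"x": 0,"y": 0,"z": 0,"wx": 0,"wy": 0,"wz": 0,"hand": 1},
  {"x": 0,"y": 0,"z": 0,"wx": 0,"wy": 0,"wz": 0,"hand": 1},
  {"x": 0,"y": 0,"z": 0,"wx": 0,"wy": 0,"wz": 0,"hand": 1},
  {"x": 0,"y": 0,"z": 0,"wx": 0,"wy": 0,"wz": 0,"hand": 1},
  {"x": 0,"y": 0,"z": 0,"wx": 0,"wy": 0,"wz": 0,"hand": 1},
  {"x": 0,"y": 0,"z": 0,"wx": 0,"wy": 0,"wz": 0,"hand": 1},
])

```text
clock: 19.6
ee_pos: [517.5, 230.6, 11.6]
eef_rot: [3.141, 0.001, 3.141]
wrist_force: [-2.3, -1.3, 5.5]
opening: 0.475
gripper_force: 39.8
```

send_rows([
  {"x": 0,"y": 0,"z": -0.005,"wx": 0,"wy": 0,"wz": 0,"hand": 1},
  {"x": 0,"y": 0,"z": -0.01,"wx": 0,"wy": 0,"wz": 0,"hand": 1},
  {"x": 0,"y": 0,"z": -0.02,"wx": 0,"wy": 0,"wz": 0,"hand": 1},
  {"x": 0,"y": 0,"z": -0.03,"wx": 0,"wy": 0,"wz": 0,"hand": 1},
  {"x": 0,"y": -0.01,"z": -0.035,"wx": 0,"wy": 0,"wz": 0,"hand": 1},
  {"x": 0,"y": -0.02,"z": -0.035,"wx": 0,"wy": 0,"wz": 0,"hand": 1},
  {"x": 0,"y": -0.03,"z": -0.03,"wx": 0,"wy": 0,"wz": 0,"hand": 1},
  {"x": 0.002,"y": -0.04,"z": -0.015,"wx": 0,"wy": 0,"wz": 0,"hand": 1},
  {"x": 0.002,"y": -0.045,"z": 0,"wx": 0,"wy": 0,"wz": 0,"hand": 1},
  {"x": 0.002,"y": -0.045,"z": 0,"wx": 0,"wy": 0,"wz": 0,"hand": 1},
])

```text
clock: 20.6
ee_pos: [511.1, 39.1, 192.3]
eef_rot: [3.141, 0.002, -3.141]
wrist_force: [0.4, -0.7, -0.7]
opening: 0.483
gripper_force: 40.6
```

send_rows([
  {"x": 0.002,"y": -0.045,"z": 0,"wx": 0,"wy": 0,"wz": 0,"hand": 1},
  {"x": 0.002,"y": -0.045,"z": 0,"wx": 0,"wy": 0,"wz": 0,"hand": 1},
  {"x": 0.002,"y": -0.045,"z": 0,"wx": 0,"wy": 0,"wz": 0,"hand": 1},
  {"x": 0.002,"y": -0.045,"z": 0,"wx": 0,"wy": 0,"wz": 0,"hand": 1},
  {"x": 0.002,"y": -0.045,"z": 0,"wx": 0,"wy": 0,"wz": 0,"hand": 1},
  {"x": 0.002,"y": -0.04,"z": 0,"wx": 0,"wy": 0,"wz": 0,"hand": 1},
  {"x": 0.002,"y": -0.03,"z": 0,"wx": 0,"wy": 0,"wz": 0,"hand": 1},
  {"x": 0.002,"y": -0.025,"z": 0,"wx": 0,"wy": 0,"wz": 0,"hand": 1},
  {"x": 0.0015,"y": -0.02,"z": 0,"wx": 0,"wy": 0,"wz": 0,"hand": 1},
  {"x": 0,"y": -0.0145,"z": 0,"wx": 0,"wy": 0,"wz": 0,"hand": 1},
])

```text
clock: 21.6
ee_pos: [493.0, -315.7, 191.4]
eef_rot: [-3.141, 0.0, 3.14]
wrist_force: [-0.2, 0.1, -0.6]
opening: 0.479
gripper_force: 40.6
```

send_rows([
  {"x": 0,"y": 0,"z": 0.02,"wx": 0,"wy": 0,"wz": 0,"hand": 1},
  {"x": 0,"y": 0,"z": 0.02,"wx": 0,"wy": 0,"wz": 0,"hand": 1},
  {"x": 0,"y": 0,"z": 0.015,"wx": 0,"wy": 0,"wz": 0,"hand": 1},
  {"x": 0,"y": 0,"z": 0,"wx": 0,"wy": 0,"wz": 0,"hand": 1},
  {"x": 0,"y": 0,"z": 0,"wx": 0,"wy": 0,"wz": 0,"hand": 1},
  {"x": 0,"y": 0,"z": 0,"wx": 0,"wy": 0,"wz": 0,"hand": 1},
  {"x": 0,"y": 0,"z": 0,"wx": 0,"wy": 0,"wz": 0,"hand": 1},
  {"x": 0,"y": 0,"z": 0,"wx": 0,"wy": 0,"wz": 0,"hand": 1},
  {"x": 0,"y": 0,"z": 0,"wx": 0,"wy": 0,"wz": 0,"hand": 1},
  {"x": 0,"y": 0,"z": 0,"wx": 0,"wy": 0,"wz": 0,"hand": 1},
])

```text
clock: 22.6
ee_pos: [493.7, -314.1, 135.9]
eef_rot: [-3.142, 0.0, -3.142]
wrist_force: [-0.7, 0.4, -1.1]
opening: 0.479
gripper_force: 40.6
```

```bash
python3 snap.py c7 scene 430 160 60 75 8
python3 - <<'E'
from h import *
p=read_state()["ee_pos"]
print("pred foot",proj("scene",[p[0],p[1],p[2]-11.6]),"ring top",proj("scene",[p[0],p[1],p[2]+16.4]),"cup",proj("scene",[494,-314,86]))
E
```

```text
[ 493.6 -314.   135.8] [ 3.1416e+00  2.0000e-04 -3.1415e+00] 22.65 0.47741898975155156
pred foot [460.96373278 203.68496701] ring top [462.29655333 193.25196328] cup [459.07786568 217.56693121]
```

View pics/c7.png

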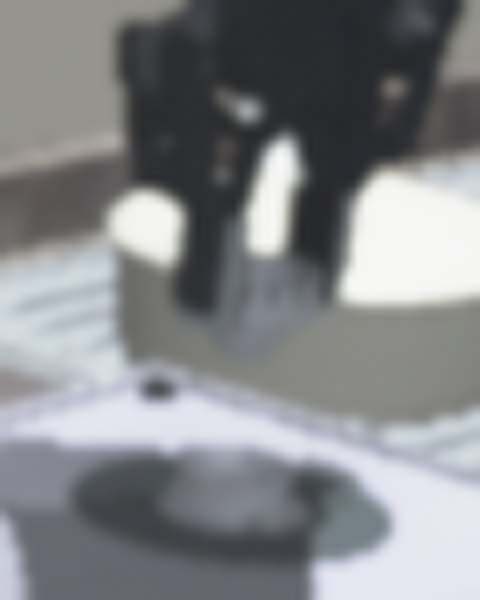

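The small head is over its cup: foot at (460.4,203.6) and cup at (458.9,217.6), both as predicted. Lowering.

send_rows([
  {"x": 0,"y": 0,"z": 0.015,"wx": 0,"wy": 0,"wz": 0,"hand": 1},
  {"x": 0,"y": 0,"z": 0.01,"wx": 0,"wy": 0,"wz": 0,"hand": 1},
  {"x": 0,"y": 0,"z": 0.008,"wx": 0,"wy": 0,"wz": 0,"hand": 1},
  {"x": 0,"y": 0,"z": 0.005,"wx": 0,"wy": 0,"wz": 0,"hand": 1},
  {"x": 0,"y": 0,"z": 0.004,"wx": 0,"wy": 0,"wz": 0,"hand": 1},
  {"x": 0,"y": 0,"z": 0.003,"wx": 0,"wy": 0,"wz": 0,"hand": 1},
  {"x": 0,"y": 0,"z": 0.002,"wx": 0,"wy": 0,"wz": 0,"hand": 1},
  {"x": 0,"y": 0,"z": 0.002,"wx": 0,"wy": 0,"wz": 0,"hand": 1},
  {"x": 0,"y": 0,"z": 0.001,"wx": 0,"wy": 0,"wz": 0,"hand": 1},
  {"x": 0,"y": 0,"z": 0,"wx": 0,"wy": 0,"wz": 0,"hand": 1},
])

```text
clock: 23.65
ee_pos: [493.6, -314.0, 85.7]
eef_rot: [3.142, 0.0, 3.142]
wrist_force: [0.5, -0.8, -0.5]
opening: 0.483
gripper_force: 40.6
```

send_rows([
  {"x": 0,"y": 0,"z": 0.001,"wx": 0,"wy": 0,"wz": 0,"hand": 1},
  {"x": 0,"y": 0,"z": 0.001,"wx": 0,"wy": 0,"wz": 0,"hand": 1},
  {"x": 0,"y": 0,"z": 0.001,"wx": 0,"wy": 0,"wz": 0,"hand": 1},
  {"x": 0,"y": 0,"z": 0,"wx": 0,"wy": 0,"wz": 0,"hand": 1},
  {"x": 0,"y": 0,"z": 0,"wx": 0,"wy": 0,"wz": 0,"hand": 1},
  {"x": 0,"y": 0,"z": 0,"wx": 0,"wy": 0,"wz": 0,"hand": 1},
  {"x": 0,"y": 0,"z": 0,"wx": 0,"wy": 0,"wz": 0,"hand": 1},
  {"x": 0,"y": 0,"z": 0,"wx": 0,"wy": 0,"wz": 0,"hand": 1},
  {"x": 0,"y": 0,"z": 0,"wx": 0,"wy": 0,"wz": 0,"hand": 1},
  {"x": 0,"y": 0,"z": 0,"wx": 0,"wy": 0,"wz": 0,"hand": 1},
])

```text
clock: 24.65
ee_pos: [494.0, -314.3, 83.6]
eef_rot: [-3.141, 0.001, 3.141]
wrist_force: [-1.5, 0.5, 6.8]
opening: 0.48
gripper_force: 45.1
```

Contact is at exactly the expected 83.6. Release and lift.

send_rows([
  {"x": 0,"y": 0,"z": 0,"wx": 0,"wy": 0,"wz": 0,"hand": -0.3},
  {"x": 0,"y": 0,"z": 0,"wx": 0,"wy": 0,"wz": 0,"hand": -1},
  {"x": 0,"y": 0,"z": 0,"wx": 0,"wy": 0,"wz": 0,"hand": -1},
  {"x": 0,"y": 0,"z": 0,"wx": 0,"wy": 0,"wz": 0,"hand": -1},
  {"x": 0,"y": 0,"z": -0.01,"wx": 0,"wy": 0,"wz": 0,"hand": -1},
  {"x": 0,"y": 0,"z": -0.02,"wx": 0,"wy": 0,"wz": 0,"hand": -1},
  {"x": 0,"y": 0,"z": -0.03,"wx": 0,"wy": 0,"wz": 0,"hand": -1},
  {"x": 0,"y": 0,"z": -0.03,"wx": 0,"wy": 0,"wz": 0,"hand": -1},
  {"x": 0,"y": 0,"z": -0.017,"wx": 0,"wy": 0,"wz": 0,"hand": -1},
  {"x": 0,"y": 0,"z": 0,"wx": 0,"wy": 0,"wz": 0,"hand": -1},
])

```text
clock: 25.65
ee_pos: [494.9, -315.1, 193.0]
eef_rot: [-3.139, 0.005, 3.141]
wrist_force: [0.4, -0.7, 0.2]
opening: 0.997
gripper_force: 0.0
```

```bash
python3 snap.py c8 scene 375 185 110 80 7;python3 - <<'E'
from h import *
print([proj("scene",[494,-314,z]).round(1) for z in(70,86,100)])
E
```

```text
[ 494.2 -314.4  191.2] [-3.1406e+00  2.7000e-03 -3.1415e+00] 25.7 0.9986618088243511
[array([458.3, 223.3]), array([459.1, 217.6]), array([459.7, 212.5])]
```

View pics/c8.png

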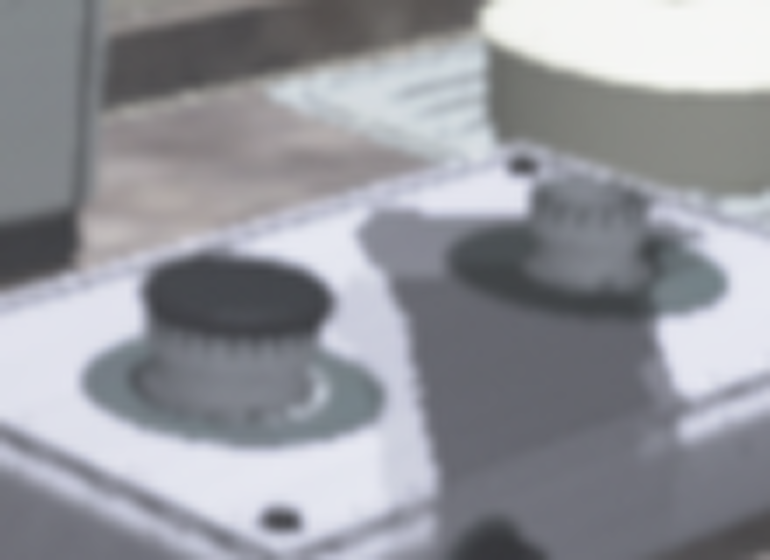

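The small head is seated (ring centre at crop (590,195), as predicted), and the large cap looks level in better light. Next, cap_small.

send_rows([
  {"x": 0.003,"y": 0.025,"z": 0,"wx": 0,"wy": 0,"wz": 0,"hand": -1},
  {"x": 0.006,"y": 0.04,"z": 0,"wx": 0,"wy": 0,"wz": 0,"hand": -1},
  {"x": 0.007,"y": 0.045,"z": 0,"wx": 0,"wy": 0,"wz": 0,"hand": -1},
  {"x": 0.007,"y": 0.045,"z": 0,"wx": 0,"wy": 0,"wz": 0,"hand": -1},
  {"x": 0.007,"y": 0.045,"z": 0,"wx": 0,"wy": 0,"wz": 0,"hand": -1},
  {"x": 0.007,"y": 0.045,"z": 0,"wx": 0,"wy": 0,"wz": 0,"hand": -1},
  {"x": 0.007,"y": 0.045,"z": 0,"wx": 0,"wy": 0,"wz": 0,"hand": -1},
  {"x": 0.007,"y": 0.045,"z": 0,"wx": 0,"wy": 0,"wz": 0,"hand": -1},
  {"x": 0.007,"y": 0.045,"z": 0,"wx": 0,"wy": 0,"wz": 0,"hand": -1},
  {"x": 0.007,"y": 0.045,"z": 0,"wx": 0,"wy": 0,"wz": 0,"hand": -1},
])

```text
clock: 26.7
ee_pos: [427.3, 112.6, 189.0]
eef_rot: [-3.141, -0.001, -3.141]
wrist_force: [1.4, -0.2, -0.4]
opening: 0.999
gripper_force: 0.0
```

send_rows([
  {"x": 0.007,"y": 0.045,"z": 0,"wx": 0,"wy": 0,"wz": 0,"hand": -1},
  {"x": 0.007,"y": 0.04,"z": 0,"wx": 0,"wy": 0,"wz": 0,"hand": -1},
  {"x": 0.007,"y": 0.035,"z": 0,"wx": 0,"wy": 0,"wz": 0,"hand": -1},
  {"x": 0.007,"y": 0.03,"z": 0,"wx": 0,"wy": 0,"wz": 0,"hand": -1},
  {"x": 0.006,"y": 0.0255,"z": 0.01,"wx": 0,"wy": 0,"wz": 0,"hand": -1},
  {"x": 0,"y": 0,"z": 0.03,"wx": 0,"wy": 0,"wz": 0,"hand": -1},
  {"x": 0,"y": 0,"z": 0.035,"wx": 0,"wy": 0,"wz": 0,"hand": -1},
  {"x": 0,"y": 0,"z": 0.035,"wx": 0,"wy": 0,"wz": 0,"hand": -1},
  {"x": 0,"y": 0,"z": 0.03,"wx": 0,"wy": 0,"wz": 0,"hand": -1},
  {"x": 0,"y": 0,"z": 0,"wx": 0,"wy": 0,"wz": 0,"hand": -1},
])

```text
clock: 27.7
ee_pos: [391.7, 284.2, 45.7]
eef_rot: [-3.136, -0.006, -3.141]
wrist_force: [-0.4, -0.0, 1.1]
opening: 1.003
gripper_force: 0.0
```

send_rows([
  {"x": 0,"y": 0,"z": 0,"wx": 0,"wy": 0,"wz": 0,"hand": -1},
  {"x": 0,"y": 0,"z": 0.01,"wx": 0,"wy": 0,"wz": 0,"hand": -1},
  {"x": 0,"y": 0,"z": 0.012,"wx": 0,"wy": 0,"wz": 0,"hand": -1},
  {"x": 0,"y": 0,"z": 0.01,"wx": 0,"wy": 0,"wz": 0,"hand": -1},
  {"x": 0,"y": 0,"z": 0.005,"wx": 0,"wy": 0,"wz": 0,"hand": -1},
  {"x": 0,"y": 0,"z": 0,"wx": 0,"wy": 0,"wz": 0,"hand": -1},
  {"x": 0,"y": 0,"z": 0,"wx": 0,"wy": 0,"wz": 0,"hand": -1},
  {"x": 0,"y": 0,"z": 0,"wx": 0,"wy": 0,"wz": 0,"hand": -1},
  {"x": 0,"y": 0,"z": 0,"wx": 0,"wy": 0,"wz": 0,"hand": -1},
  {"x": 0,"y": 0,"z": 0,"wx": 0,"wy": 0,"wz": 0,"hand": -1},
])

```text
clock: 28.7
ee_pos: [394.7, 286.6, 12.9]
eef_rot: [3.141, 0.0, 3.142]
wrist_force: [1.0, 0.1, -0.5]
opening: 0.997
gripper_force: 0.0
```

send_rows([
  {"x": 0,"y": 0,"z": 0.003,"wx": 0,"wy": 0,"wz": 0,"hand": -1},
  {"x": 0,"y": 0,"z": 0,"wx": 0,"wy": 0,"wz": 0,"hand": -1},
  {"x": 0,"y": 0,"z": 0,"wx": 0,"wy": 0,"wz": 0,"hand": 1},
  {"x": 0,"y": 0,"z": 0,"wx": 0,"wy": 0,"wz": 0,"hand": 1},
  {"x": 0,"y": 0,"z": 0,"wx": 0,"wy": 0,"wz": 0,"hand": 1},
  {"x": 0,"y": 0,"z": 0,"wx": 0,"wy": 0,"wz": 0,"hand": 1},
  {"x": 0,"y": 0,"z": 0,"wx": 0,"wy": 0,"wz": 0,"hand": 1},
  {"x": 0,"y": 0,"z": 0,"wx": 0,"wy": 0,"wz": 0,"hand": 1},
  {"x": 0,"y": 0,"z": 0,"wx": 0,"wy": 0,"wz": 0,"hand": 1},
  {"x": 0,"y": 0,"z": 0,"wx": 0,"wy": 0,"wz": 0,"hand": 1},
])

```text
clock: 29.7
ee_pos: [394.7, 286.5, 10.2]
eef_rot: [3.141, 0.0, 3.142]
wrist_force: [-1.6, -1.0, 7.4]
opening: 0.541
gripper_force: 39.7
```

send_rows([
  {"x": 0,"y": 0,"z": -0.005,"wx": 0,"wy": 0,"wz": 0,"hand": 1},
  {"x": 0,"y": 0,"z": -0.01,"wx": 0,"wy": 0,"wz": 0,"hand": 1},
  {"x": 0,"y": 0,"z": -0.02,"wx": 0,"wy": 0,"wz": 0,"hand": 1},
  {"x": 0,"y": 0,"z": -0.03,"wx": 0,"wy": 0,"wz": 0,"hand": 1},
  {"x": 0,"y": -0.01,"z": -0.035,"wx": 0,"wy": 0,"wz": 0,"hand": 1},
  {"x": -0.003,"y": -0.02,"z": -0.035,"wx": 0,"wy": 0,"wz": 0,"hand": 1},
  {"x": -0.005,"y": -0.03,"z": -0.03,"wx": 0,"wy": 0,"wz": 0,"hand": 1},
  {"x": -0.007,"y": -0.04,"z": -0.015,"wx": 0,"wy": 0,"wz": 0,"hand": 1},
  {"x": -0.007,"y": -0.045,"z": 0,"wx": 0,"wy": 0,"wz": 0,"hand": 1},
  {"x": -0.007,"y": -0.045,"z": 0,"wx": 0,"wy": 0,"wz": 0,"hand": 1},
])

```text
clock: 30.7
ee_pos: [423.8, 95.1, 191.1]
eef_rot: [3.14, 0.002, -3.141]
wrist_force: [1.0, 0.1, -0.4]
opening: 0.533
gripper_force: 41.2
```

send_rows([
  {"x": -0.007,"y": -0.045,"z": 0,"wx": 0,"wy": 0,"wz": 0,"hand": 1},
  {"x": -0.007,"y": -0.045,"z": 0,"wx": 0,"wy": 0,"wz": 0,"hand": 1},
  {"x": -0.007,"y": -0.045,"z": 0,"wx": 0,"wy": 0,"wz": 0,"hand": 1},
  {"x": -0.007,"y": -0.045,"z": 0,"wx": 0,"wy": 0,"wz": 0,"hand": 1},
  {"x": -0.007,"y": -0.045,"z": 0,"wx": 0,"wy": 0,"wz": 0,"hand": 1},
  {"x": -0.007,"y": -0.045,"z": 0,"wx": 0,"wy": 0,"wz": 0,"hand": 1},
  {"x": -0.007,"y": -0.04,"z": 0,"wx": 0,"wy": 0,"wz": 0,"hand": 1},
  {"x": -0.007,"y": -0.035,"z": 0,"wx": 0,"wy": 0,"wz": 0,"hand": 1},
  {"x": -0.007,"y": -0.03,"z": 0,"wx": 0,"wy": 0,"wz": 0,"hand": 1},
  {"x": -0.0073,"y": -0.02,"z": 0,"wx": 0,"wy": 0,"wz": 0,"hand": 1},
])

```text
clock: 31.7
ee_pos: [493.3, -301.1, 190.3]
eef_rot: [-3.141, 0.0, 3.139]
wrist_force: [0.4, 0.1, -0.6]
opening: 0.54
gripper_force: 41.2
```

send_rows([
  {"x": 0,"y": -0.0155,"z": 0,"wx": 0,"wy": 0,"wz": 0,"hand": 1},
  {"x": 0,"y": 0,"z": 0.02,"wx": 0,"wy": 0,"wz": 0,"hand": 1},
  {"x": 0,"y": 0,"z": 0.02,"wx": 0,"wy": 0,"wz": 0,"hand": 1},
  {"x": 0,"y": 0,"z": 0.01,"wx": 0,"wy": 0,"wz": 0,"hand": 1},
  {"x": 0,"y": 0,"z": 0,"wx": 0,"wy": 0,"wz": 0,"hand": 1},
  {"x": 0,"y": 0,"z": 0,"wx": 0,"wy": 0,"wz": 0,"hand": 1},
  {"x": 0,"y": 0,"z": 0,"wx": 0,"wy": 0,"wz": 0,"hand": 1},
  {"x": 0,"y": 0,"z": 0,"wx": 0,"wy": 0,"wz": 0,"hand": 1},
  {"x": 0,"y": 0,"z": 0,"wx": 0,"wy": 0,"wz": 0,"hand": 1},
  {"x": 0,"y": 0,"z": 0,"wx": 0,"wy": 0,"wz": 0,"hand": 1},
])

```text
clock: 32.7
ee_pos: [494.1, -314.0, 140.0]
eef_rot: [-3.141, 0.001, -3.142]
wrist_force: [0.4, -0.7, -1.5]
opening: 0.536
gripper_force: 41.2
```

send_rows([
  {"x": 0,"y": 0,"z": 0.012,"wx": 0,"wy": 0,"wz": 0,"hand": 1},
  {"x": 0,"y": 0,"z": 0.008,"wx": 0,"wy": 0,"wz": 0,"hand": 1},
  {"x": 0,"y": 0,"z": 0.005,"wx": 0,"wy": 0,"wz": 0,"hand": 1},
  {"x": 0,"y": 0,"z": 0.004,"wx": 0,"wy": 0,"wz": 0,"hand": 1},
  {"x": 0,"y": 0,"z": 0.003,"wx": 0,"wy": 0,"wz": 0,"hand": 1},
  {"x": 0,"y": 0,"z": 0.002,"wx": 0,"wy": 0,"wz": 0,"hand": 1},
  {"x": 0,"y": 0,"z": 0.001,"wx": 0,"wy": 0,"wz": 0,"hand": 1},
  {"x": 0,"y": 0,"z": 0.001,"wx": 0,"wy": 0,"wz": 0,"hand": 1},
  {"x": 0,"y": 0,"z": 0,"wx": 0,"wy": 0,"wz": 0,"hand": 1},
  {"x": 0,"y": 0,"z": 0,"wx": 0,"wy": 0,"wz": 0,"hand": 1},
])

```text
clock: 33.7
ee_pos: [494.0, -314.0, 103.8]
eef_rot: [-3.142, 0.0, -3.142]
wrist_force: [-0.4, -0.3, -1.3]
opening: 0.537
gripper_force: 41.2
```

send_rows([
  {"x": 0,"y": 0,"z": 0.001,"wx": 0,"wy": 0,"wz": 0,"hand": 1},
  {"x": 0,"y": 0,"z": 0.001,"wx": 0,"wy": 0,"wz": 0,"hand": 1},
  {"x": 0,"y": 0,"z": 0.0005,"wx": 0,"wy": 0,"wz": 0,"hand": 1},
  {"x": 0,"y": 0,"z": 0,"wx": 0,"wy": 0,"wz": 0,"hand": 1},
  {"x": 0,"y": 0,"z": 0,"wx": 0,"wy": 0,"wz": 0,"hand": 1},
  {"x": 0,"y": 0,"z": 0,"wx": 0,"wy": 0,"wz": 0,"hand": 1},
  {"x": 0,"y": 0,"z": 0,"wx": 0,"wy": 0,"wz": 0,"hand": 1},
  {"x": 0,"y": 0,"z": 0,"wx": 0,"wy": 0,"wz": 0,"hand": 1},
  {"x": 0,"y": 0,"z": 0,"wx": 0,"wy": 0,"wz": 0,"hand": 1},
  {"x": 0,"y": 0,"z": 0,"wx": 0,"wy": 0,"wz": 0,"hand": 1},
])

```text
clock: 34.7
ee_pos: [494.1, -314.1, 102.2]
eef_rot: [3.141, 0.001, -3.142]
wrist_force: [-2.6, 0.3, 8.5]
opening: 0.535
gripper_force: 43.3
```

Home height reached at 102.2 with light contact. Release, lift and retreat a little for a clear view.

send_rows([
  {"x": 0,"y": 0,"z": 0,"wx": 0,"wy": 0,"wz": 0,"hand": -0.4},
  {"x": 0,"y": 0,"z": 0,"wx": 0,"wy": 0,"wz": 0,"hand": -1},
  {"x": 0,"y": 0,"z": 0,"wx": 0,"wy": 0,"wz": 0,"hand": -1},
  {"x": 0,"y": 0,"z": 0,"wx": 0,"wy": 0,"wz": 0,"hand": -1},
  {"x": 0,"y": 0,"z": -0.01,"wx": 0,"wy": 0,"wz": 0,"hand": -1},
  {"x": 0,"y": 0,"z": -0.03,"wx": 0,"wy": 0,"wz": 0,"hand": -1},
  {"x": 0,"y": 0,"z": -0.04,"wx": 0,"wy": 0,"wz": 0,"hand": -1},
  {"x": 0,"y": 0,"z": -0.04,"wx": 0,"wy": 0,"wz": 0,"hand": -1},
  {"x": 0.0,"y": 0.03,"z": -0.01,"wx": 0,"wy": 0,"wz": 0,"hand": -1},
  {"x": 0,"y": 0.04,"z": 0,"wx": 0,"wy": 0,"wz": 0,"hand": -1},
])

```text
clock: 35.7
ee_pos: [494.5, -246.1, 234.3]
eef_rot: [-3.139, 0.005, 3.137]
wrist_force: [1.2, 0.2, -1.1]
opening: 1.0
gripper_force: 0.0
```

send_rows([
  {"x": 0,"y": 0.045,"z": 0,"wx": 0,"wy": 0,"wz": 0,"hand": -1},
  {"x": 0,"y": 0.045,"z": 0,"wx": 0,"wy": 0,"wz": 0,"hand": -1},
  {"x": 0,"y": 0.045,"z": 0,"wx": 0,"wy": 0,"wz": 0,"hand": -1},
  {"x": 0,"y": 0.045,"z": 0,"wx": 0,"wy": 0,"wz": 0,"hand": -1},
  {"x": 0,"y": 0.045,"z": 0,"wx": 0,"wy": 0,"wz": 0,"hand": -1},
  {"x": 0,"y": 0.045,"z": 0,"wx": 0,"wy": 0,"wz": 0,"hand": -1},
  {"x": 0,"y": 0.04,"z": 0,"wx": 0,"wy": 0,"wz": 0,"hand": -1},
  {"x": 0,"y": 0.03,"z": 0,"wx": 0,"wy": 0,"wz": 0,"hand": -1},
  {"x": 0,"y": 0.01,"z": 0,"wx": 0,"wy": 0,"wz": 0,"hand": -1},
  {"x": 0,"y": 0,"z": 0,"wx": 0,"wy": 0,"wz": 0,"hand": -1},
])

```text
clock: 36.7
ee_pos: [493.9, 107.2, 231.5]
eef_rot: [3.141, 0.0, -3.139]
wrist_force: [0.2, -0.6, 0.2]
opening: 1.002
gripper_force: 0.0
```

Run:
```python
from chk import *
for c in("scene","top"):
    chk(482,-124.5,33,"k2"+c,c);chk(494,-314,25,"k3"+c,c)
a=camera("scene")[175:265,370:490,::-1];b=camera("top")[225:315,360:540,::-1]
f=lambda x,s:cv2.resize(np.ascontiguousarray(x),None,fx=s,fy=s,interpolation=cv2.INTER_CUBIC)
A,B=f(a,4),f(b,3); W=max(A.shape[1],B.shape[1]);p=lambda x:cv2.copyMakeBorder(x,0,0,0,W-x.shape[1],0)
o=np.vstack([p(A),p(B)])[:600];
o=o if o.shape[0]<=600 else o;cv2.imwrite("pics/c9.png",o);print(o.shape)
```

```text
scene seen ((408.1245422363281, 227.49972534179688), (10.512479782104492, 25.583452224731445), 93.86058807373047) [396.3125 222.1875] [420.4375 232.4375]
pred ((408.8798522949219, 226.98721313476562), (13.302504539489746, 30.2508602142334), 94.11216735839844) [394.63208 220.35152] [423.15405 233.6478 ]
scene seen ((459.3069763183594, 211.23931884765625), (7.821133136749268, 18.3853759765625), 94.03221893310547) [450.9375 207.3125] [468.1875 214.9375]
pred ((459.97064208984375, 211.1233367919922), (9.250694274902344, 22.172914505004883), 95.31788635253906) [449.7937  206.45824] [470.15347 215.8034 ]
top seen ((404.3292236328125, 270.3009033203125), (28.60930633544922, 31.11274528503418), 94.3445053100586) [388.1875 255.9375] [419.6875 284.3125]
pred ((405.1117248535156, 270.68707275390625), (29.474952697753906, 30.229373931884766), 114.10977935791016) [390.03738 255.84964] [420.1952  285.50485]
top seen ((488.61981201171875, 263.3770751953125), (20.824459075927734, 24.564054489135742), 113.52810668945312) [476.9375 252.8125] [500.4375 273.8125]
pred ((489.2189636230469, 264.26849365234375), (22.28047752380371, 23.80743980407715), 108.87421417236328) [477.37198 252.97614] [501.0599  275.52203]
(600, 540, 3)
```

View pics/c9.png

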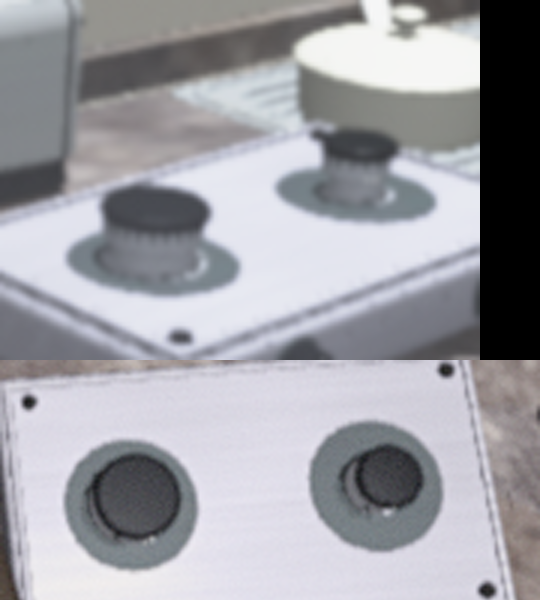

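Both burners are stacked and level: the caps are at (155,210) and (360,145) in the scene half of the picture. Their centres match the prediction to about 1 px in both views. Handing in.

```bash
python3 -c "
from station import *
print(workorder.finish_job())"
```

```text
the job is handed in; nothing more can be done
None
```

The job is handed in at about 37 s: both heads are home in their own cups with the matching caps on top, level and centred to about 1 px (2–3 mm) in both cameras; the hand-in gave no pass/fail verdict.

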